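Make up the rover kit and the winch kit

TASK

Make up two robot-workshop kits. The blue tray gets the yellow gear motor, the battery holder and the yellow-hubbed wheel, the green tray gets the square stepper motor and the white-hubbed wheel; each wheel goes in its tray's white-floored bay, the other parts in the remaining bays, one to a bay in any order, all upright and flat on the bay floor as they now stand. Set the parts down without dropping them, and leave the red-hubbed wheel, the tape roll and the screw jar where they are.

Things in the scene. Friction and masses are not known exactly. Their poses are not given: they have to be found in the camera images.
- tray_blue: BLUE tray, of the rover kit. Fixed kit tray, 76 (x) x 198 (y) x 12 (z) mm outside. Three bays in a row along its y, each 70 (x) by 62 (y) mm inside, centred at y = -65, 0, +65 mm, x = 0. Bay floors 4 mm over the table; walls 3 mm thick, tops 12 mm over the table. The +y end bay is the wheel bay, with a white floor; the other floors have the tray's colour. Origin: centre of underside; z up.
- tray_green: GREEN tray, of the winch kit. Fixed kit tray, 76 (x) x 198 (y) x 12 (z) mm outside. Three bays in a row along its y, each 70 (x) by 62 (y) mm inside, centred at y = -65, 0, +65 mm, x = 0. Bay floors 4 mm over the table; walls 3 mm thick, tops 12 mm over the table. The +y end bay is the wheel bay, with a white floor; the other floors have the tray's colour. Origin: centre of underside; z up.
- wheel_yellow: Yellow-hubbed wheel with a black rubber tyre, lying flat: 44 mm diameter, 26 mm high, about 35 g. Origin: centre of the underside; z up along the axle.
- wheel_white: White-hubbed wheel with a black rubber tyre, lying flat: 44 mm diameter, 26 mm high, about 35 g. Origin: centre of the underside; z up along the axle.
- wheel_red: Red-hubbed spare wheel with a black rubber tyre, lying flat: 44 mm diameter, 26 mm high, about 35 g. Origin: centre of the underside; z up along the axle. Belongs to no kit; stays where it is.
- gear_motor: Small gear motor lying on its side: yellow gearbox (-x end) with a round silver motor (+x end); 46 mm (x) by 24 mm (y), 24 mm high, about 60 g. Grip it across y (24 mm). Origin: centre of the underside; z up.
- battery: Black battery holder with two orange-and-copper cells lying along x; 42 mm (x) by 34 mm (y), 24 mm high, about 60 g. Origin: centre of the underside; z up.
- stepper: Square stepper motor standing shaft up: aluminium ends, black middle, 35 x 35 mm and 30 mm high, with a 5 mm steel shaft in the middle of the top that reaches 48 mm; about 150 g. Origin: centre of the underside; z up.
- tape: Small roll of brown tape lying flat among the parts, 52 mm outer diameter, 20 mm high. Not wanted; stays where it is. Origin: centre of the underside.
- screw_jar: Small clear jar with a black cap among the parts, 36 mm diameter, 45 mm high. Not wanted; stays where it is. Origin: centre of the underside.
Not all that is in view belongs to the job. Leave any purple look-alike of the stepper alone.

How it is judged (in metres and radians):
At the end, for the whole second after the job is handed in: Each part is in a bay as asked, one to a bay: origin within 26 mm (x) and 24 mm (y) of the bay centre, underside 1 to 8 mm over the table, tilt under 0.12 rad, speed under 20 mm/s. Red-hubbed wheel, tape and jar within 25 mm of their start, tilt under 0.3 rad (x of wheel_yellow in the frame of tray_blue between -0.026 and 0.026 m and y of wheel_yellow in the frame of tray_blue between 0.041 and 0.089 m and z of wheel_yellow in the frame of tray_blue between 0.001 and 0.008 m and (((x of gear_motor in the frame of tray_blue between -0.026 and 0.026 m and y of gear_motor in the frame of tray_blue between -0.024 and 0.024 m and z of gear_motor in the frame of tray_blue between 0.001 and 0.008 m) and (x of battery in the frame of tray_blue between -0.026 and 0.026 m and y of battery in the frame of tray_blue between -0.089 and -0.041 m and z of battery in the frame of tray_blue between 0.001 and 0.008 m)) or ((x of battery in the frame of tray_blue between -0.026 and 0.026 m and y of battery in the frame of tray_blue between -0.024 and 0.024 m and z of battery in the frame of tray_blue between 0.001 and 0.008 m) and (x of gear_motor in the frame of tray_blue between -0.026 and 0.026 m and y of gear_motor in the frame of tray_blue between -0.089 and -0.041 m and z of gear_motor in the frame of tray_blue between 0.001 and 0.008 m))) and x of wheel_white in the frame of tray_green between -0.026 and 0.026 m and y of wheel_white in the frame of tray_green between 0.041 and 0.089 m and z of wheel_white in the frame of tray_green between 0.001 and 0.008 m and ((x of stepper in the frame of tray_green between -0.026 and 0.026 m and y of stepper in the frame of tray_green between -0.024 and 0.024 m and z of stepper in the frame of tray_green between 0.001 and 0.008 m) or (x of stepper in the frame of tray_green between -0.026 and 0.026 m and y of stepper in the frame of tray_green between -0.089 and -0.041 m and z of stepper in the frame of tray_green between 0.001 and 0.008 m)) and angle between each of gear_motor, battery, wheel_yellow, stepper, wheel_white's own z axis and vertical below 0.12 rad and linear speed of each of gear_motor, battery, wheel_yellow, stepper, wheel_white below 0.02 m/s and distance of each of wheel_red, tape, screw_jar from where it was at the start of the episode below 0.025 m and angle between each of wheel_red, tape, screw_jar's own z axis and vertical below 0.3 rad); the robot touches nothing.
It fails at once if the red-hubbed wheel, the tape roll or the screw jar is moved by more than 25 mm or knocked over (distance of any of wheel_red, tape, screw_jar from where it was at the start of the episode above 0.025 m or angle between any of wheel_red, tape, screw_jar's own z axis and vertical above 0.5 rad).
It fails at once if a part is dropped or thrown: in free air more than 35 mm above the table, touched by nothing ((height (world z) of gear_motor above 0.035 m and contact force between gear_motor and anything else below 0.02 N) or (height (world z) of battery above 0.035 m and contact force between battery and anything else below 0.02 N) or (height (world z) of wheel_yellow above 0.035 m and contact force between wheel_yellow and anything else below 0.02 N) or (height (world z) of stepper above 0.035 m and contact force between stepper and anything else below 0.02 N) or (height (world z) of wheel_white above 0.035 m and contact force between wheel_white and anything else below 0.02 N)).
It also fails if it takes over 115 s, if anything falls off the work surface, if the arm or the gripper's body presses on something with over 40 N, if the wrist force passes 120 N, or if a joint passes its speed limit or range.

ROBOT

A 6-joint arm with a two-finger parallel gripper is mounted at the origin on the work surface. World frame = base frame: x ahead of the robot, y to its left, z up, the work surface at z = 0. Lengths are in mm, angles in rad, forces in N, time in s.
With the tool pointing down it reaches from about 425 to 1125 mm from the base axis. Payload 14.9 kg.
Tool frame: the origin (TCP) lies midway between the tips of the shut fingers; the grasp point (between the pads) lies 19 mm behind it; z points along the fingers, y is the line along which they close (so a half turn about z gives the same grasp; the last joint's range is limited). The gripper opens to 91 mm and grips with 3 to 60 N. Pads are 32 mm wide; open, the fingers measure 118 mm over their backs; the gripper's body (76 mm by 178 mm) begins 60 mm behind the grasp point.
Start: joints at [-0.033, 0.379, 1.734, -0, 1.028, -0.033], TCP at [700.013, -0.006, 213.932] pointing down, gripper open.
Joint ranges: [-2.77, 2.77], [-0.74, 2.19], [0, 2.66], [-1.06, 4.2], [0.31, 2.87], [-3.08, 3.08]. Speed limits (rad/s): [1.89, 1.89, 2.39, 3.14, 3.14, 3.14].

INTERFACE

Orientations are given as a rotation vector (axis times angle).
In Python, from cell import manip gives the robot as it stands. The module is installed in compiled form; this text tells all that it offers.
- The arm moves only by the tool apply_moves, never from a script. Its argument "increments" is a list that holds one entry, the list of rows, each a list of 6 numbers: the shift along the world's x, y, z each as a share of 4 cm, from -1 to 1, then the turn, a rotation vector about the world's x, y, z each as a share of 180 degrees, from -1 to 1. A call has 1 to 12 rows; each row shifts and turns the commanded pose from where the row before left it; what a row does not reach is not made up. A row lasts 1/12 s, in which the tool goes at most 41.7 mm and 7.16 degrees, less where a joint would pass 70% of its speed; a pose out of reach is approached as far as the arm can. A call with a number of a shift or a turn outside -1 to 1 is refused whole. A call with a gripper value outside its range is refused whole. "fingers" is the closure, from -1 (fully open) to 1 (shut), set as the call begins (left out, the last holds). The fingers move at their own pace and stop on an object; the grip force is fixed at half the most. Time passes only in rows, so rows that do not move let the fingers close. It gives the time, the measured TCP pose, the force, the opening and the grip force at its end, in the units of the state.
- manip.get_obs(): the state, without advancing time (a new reading comes with each control period).
- manip.camera(name): name is "scene" or "side" or "wrist"; returns a dict with "pixels" (420x560x3 uint8, blue, green, red), "depth" (420x560 float32, mm along the optical axis (not along the pixel's ray), 0 where there is no reading), "camera_matrix" (3x3 intrinsics, pixels), "rvec" (rotation vector, rad) and "tvec" (3), from world to camera coordinates, as OpenCV has them; the wrist camera has in their place "T_tool_cam" (4x4, takes a point from camera to tool coordinates, whose origin is the TCP and whose axes are the flange's). Camera axes: x right, y down, z forward; pixel columns grow to the right and rows downward; lengths in mm; the calibration is good to about 2 mm. A picture is of the moment at which its call begins: read the wrist's pose just before it.
- manip.sign_off(): hands the job in; it is judged then, once.
The state is a dict: "clock": time; "qpos": joint angles; "qvel": joint speeds; "effort": joint torques, N m; "tool_pos": TCP position; "tool_rot": TCP orientation; "force": force on the tool from outside, world axes, zero at the start; "moment": the same for the moment, N m; "grip_width": finger opening in mm; "finger_force": force on a finger pad.
Only numpy, scipy, OpenCV 4.12 (cv2) and the standard library are available. Lean on these libraries where they do the work, as an engineer would, in place of code of your own. Each camera call takes 0.05 s, during which the arm holds its last target. There are 200 camera calls.

## Working session

There is one attempt and no reset: what is moved stays moved. The work goes in short steps, Python scripts to look and compute and a tool call to move; the robot and the scene stay as the last step left them, time stands still between calls to the robot, and variables do not carry over. Pictures are saved under pics/ and viewed, at most 14 in all, crops included, and the job is handed in when it is done.

Besides the shell and the picture viewer there is one more tool, called after ">>>" as name([rows], argument=value, ...), one row to a line, values as JSON. apply_moves: Moves the arm, as the interface text tells. Shift numbers are shares of 4 cm and turn numbers shares of 180 degrees, none past 1 either way. Its arguments: {"type":"object","properties":{"increments":{"type":"array","items":{"type":"array","items":{"type":"array","items":{"type":"number"}}}},"fingers":{"type":"number"}},"required":["increments"]}

```bash
mkdir -p pics; cat > h.py <<'E'
import numpy as np, cv2
from cell import manip
def world(c, obs=None):
    K=c["camera_matrix"]; d=c["depth"].astype(float)
    v,u=np.mgrid[:420,:560]
    P=np.stack([(u-K[0,2])/K[0,0]*d,(v-K[1,2])/K[1,1]*d,d],-1)
    if "rvec" in c:
        R=cv2.Rodrigues(np.array(c["rvec"],float))[0]; return (P-np.array(c["tvec"]).ravel())@R
    T=c["T_tool_cam"]; P=P@T[:3,:3].T+T[:3,3]
    R=cv2.Rodrigues(np.array(obs["tool_rot"],float))[0]; return P@R.T+np.array(obs["tool_pos"])
E
python3 - <<'E'
from h import *
o=manip.get_obs(); print(o["clock"],o["tool_rot"],o["grip_width"])
for n in ["scene","side","wrist"]:
    c=manip.camera(n); cv2.imwrite(f"pics/{n}0.png",c["pixels"]); np.savez(f"{n}0.npz",pix=c["pixels"],W=world(c,o),D=c["depth"])
E
```

```text
0.0 [-2.22084280e+00 -2.22091112e+00  1.14787816e-03] 91.074284816248
```

View pics/scene0.png

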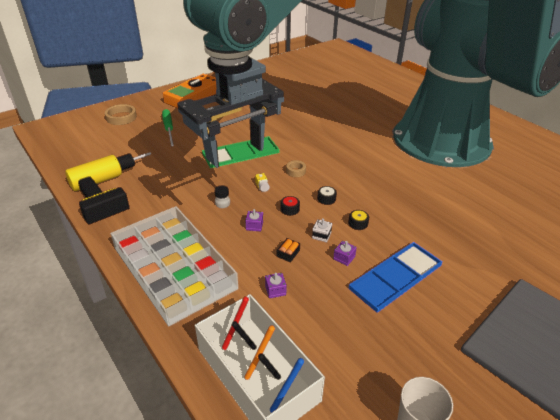

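View pics/wrist0.png

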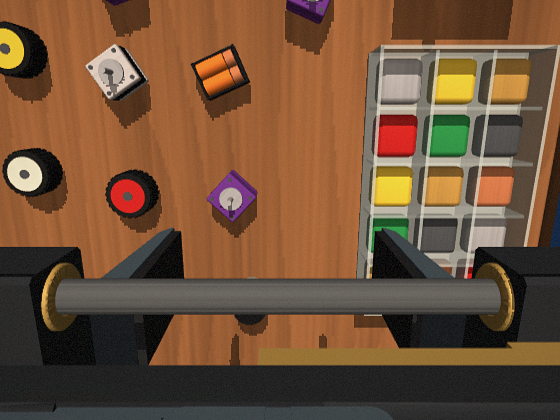

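View pics/side0.png

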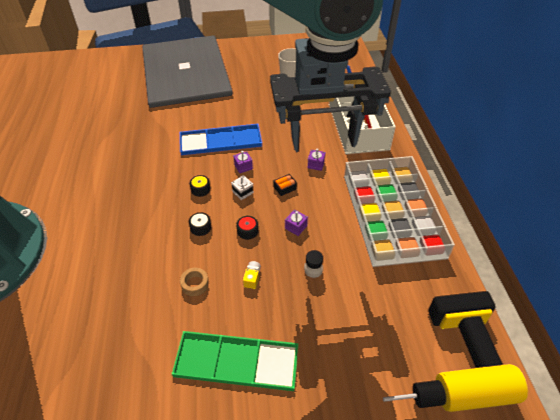

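The side picture is unobstructed.
- **Wheels:** yellow hub (200,185), white hub (200,223). The red look-alike is at (247,227).
- **Stepper:** the aluminium one is at (242,187). Purple look-alikes are at (243,160), (317,158) and (297,222).
- **Battery:** (285,184), with orange cells; the orange bins are scenery.
- **Gear motor:** (252,275). The yellow bins and the drill are scenery.
- **Leave alone:** tape (195,280), jar (314,263).
- **Trays:** blue (220,139), green (236,361).

Next I'll measure positions.

```bash
python3 - <<'E'
from h import *
from scipy import ndimage
S={"side":dict(wy=(200,185),ww=(200,223),wr=(247,227),step=(242,187),p1=(243,160),p2=(317,158),p3=(297,222),bat=(285,184),gear=(252,275),tape=(195,280),jar=(314,263)),
"scene":dict(wy=(359,219),ww=(327,195),wr=(290,205),step=(321,230),bat=(289,249),gear=(262,182),tape=(296,168),jar=(222,196))}
for n in S:
    z=np.load(n+"0.npz"); W=z["W"]; print(n, "table z", np.median(W[250:260,330:340,2] if n=="scene" else W[300:320,200:240,2]))
    lab,k=ndimage.label((W[...,2]>7)&(z["D"]>0)&(W[...,2]<60))
    for nm,(u,v) in S[n].items():
        l=lab[v-3:v+4,u-3:u+4]; l=l[l>0]
        if not len(l): print(nm,"none");continue
        P=W[lab==np.bincount(l).argmax()]; zt=np.percentile(P[:,2],90)
        hull=cv2.minAreaRect(P[P[:,2]>zt*0.6][:,:2].astype(np.float32))
        T=cv2.minAreaRect(P[P[:,2]>zt-5][:,:2].astype(np.float32))
        f=lambda r:[np.round(x).tolist() if i<2 else round(x) for i,x in enumerate(r)]
        print(nm,len(P),"zmax",round(P[:,2].max()),"rect",f(hull),"top",f(T))
    b,g,r=[z["pix"][...,i].astype(int) for i in range(3)]
    for nm,m in dict(blue=(b>90)&(b>2*r)&(b>1.4*g),green=(g>80)&(g>2*r)&(g>1.7*b),).items():
        m=m&(W[...,2]>-5)&(W[...,2]<20)&(np.hypot(W[...,0],W[...,1])<1200)
        l,k=ndimage.label(m); m=l==(np.bincount(l.ravel())[1:].argmax()+1)
        print(nm,m.sum(),[np.round(x,1) for x in cv2.minAreaRect(W[m][:,:2].astype(np.float32))])
    w=(b>190)&(g>190)&(r>190)&(abs(W[...,2]-4)<5)
    l,k=ndimage.label(w)
    for i in range(1,k+1):
        if (l==i).sum()>150: print("white",(l==i).sum(),np.round(np.median(W[l==i],0)))
E
```

```text
side table z 0.6145025776833233
wy 348 zmax 31 rect [[461.0, 123.0], [45.0, 43.0], 33] top [[461.0, 124.0], [44.0, 42.0], 89]
ww 417 zmax 31 rect [[460.0, 12.0], [44.0, 46.0], 28] top [[459.0, 12.0], [44.0, 43.0], 36]
wr 417 zmax 30 rect [[555.0, -10.0], [43.0, 45.0], 87] top [[555.0, -10.0], [43.0, 45.0], 88]
step 329 zmax 51 rect [[554.0, 104.0], [36.0, 38.0], 35] top [[554.0, 103.0], [35.0, 38.0], 30]
p1 288 zmax 51 rect [[561.0, 185.0], [35.0, 37.0], 19] top [[561.0, 185.0], [35.0, 37.0], 19]
p2 275 zmax 49 rect [[729.0, 170.0], [36.0, 35.0], 65] top [[729.0, 170.0], [36.0, 35.0], 65]
p3 377 zmax 50 rect [[655.0, -11.0], [35.0, 35.0], 45] top [[655.0, -11.0], [35.0, 35.0], 45]
bat 320 zmax 28 rect [[648.0, 105.0], [43.0, 38.0], 24] top [[648.0, 105.0], [42.0, 36.0], 24]
gear 336 zmax 28 rect [[555.0, -123.0], [48.0, 24.0], 72] top [[555.0, -123.0], [48.0, 24.0], 72]
tape none
jar 433 zmax 49 rect [[672.0, -121.0], [33.0, 33.0], 12] top [[672.0, -121.0], [32.0, 33.0], 14]
blue 1395 [array([511. , 286.9]), array([195.5,  82.3]), np.float64(2.2)]
green 4064 [array([ 514.1, -282. ]),
[... 452 characters left out ...]
.0, 35.0], 33] top [[554.0, 104.0], [36.0, 36.0], 36]
bat 334 zmax 27 rect [[647.0, 105.0], [47.0, 35.0], 25] top [[647.0, 105.0], [47.0, 34.0], 22]
gear 168 zmax 28 rect [[555.0, -123.0], [50.0, 24.0], 73] top [[554.0, -124.0], [49.0, 23.0], 75]
tape 229 zmax 24 rect [[448.0, -122.0], [51.0, 51.0], 16] top [[448.0, -123.0], [51.0, 51.0], 16]
jar 282 zmax 48 rect [[671.0, -119.0], [33.0, 33.0], 10] top [[671.0, -120.0], [33.0, 30.0], 14]
blue 2336 [array([511.9, 287.9]), array([201. ,  77.6]), np.float64(1.8)]
green 737 [array([ 503.4, -279.7]), array([ 85.1, 171.1]), np.float64(76.7)]
white 221 [820. 227.   3.]
white 214 [887. 257.   3.]
white 321 [819. 299.   3.]
white 184 [877. 312.   3.]
```

>>> apply_moves([
  [[-0.5, 0.027, -0.21, 0, 0, 0.0354], [-0.5, 0.027, -0.21, 0, 0, 0.0354], [-0.5, 0.027, -0.21, 0, 0, 0.0354], [-0.5, 0.027, -0.21, 0, 0, 0.0354], [-0.5, 0.027, -0.21, 0, 0, 0.0354], [-0.5, 0.027, -0.21, 0, 0, 0.0354], [-0.5, 0.027, -0.21, 0, 0, 0.0354], [-0.5, 0.027, -0.21, 0, 0, 0.0354], [-0.5, 0.027, -0.21, 0, 0, 0.0354], [-0.5, 0.027, -0.21, 0, 0, 0.0354], [-0.5, 0.027, -0.21, 0, 0, 0.0354], [-0.5, 0.027, -0.21, 0, 0, 0.0354]],
], fingers=-0.5)

```text
clock: 1.15
tool_pos: [458.9, 13.0, 112.7]
tool_rot: [-0.362, -3.121, -0.0]
force: [-0.1, -0.4, -0.0]
grip_width: 68.5
finger_force: 0.0
```

```bash
cat >> h.py <<'E'
def st():
    o=manip.get_obs(); R=cv2.Rodrigues(np.array(o["tool_rot"],float))[0]
    print("t",round(o["clock"],2),"pos",np.round(o["tool_pos"],1),"phi",round(np.degrees(np.arctan2(R[1,1],R[0,1])),1),"w",round(o["grip_width"],1),"F",np.round(o["force"],1),"ff",o["finger_force"],"tilt",np.round(R[:,2],3),"q",np.round(o["qpos"],2)); return o
E
python3 - <<'E'
from h import *
st(); c=manip.camera("side"); cv2.imwrite("pics/crop1.png",cv2.resize(c["pixels"][130:330,150:350],(600,600)))
E
```

```text
t 1.15 pos [458.9  13.  112.7] phi 76.8 w 68.5 F [-0.1 -0.4 -0. ] ff 0.0 tilt [-0.  0. -1.] q [-0.02  0.16  2.25  0.    0.72 -1.36]
```

View pics/crop1.png

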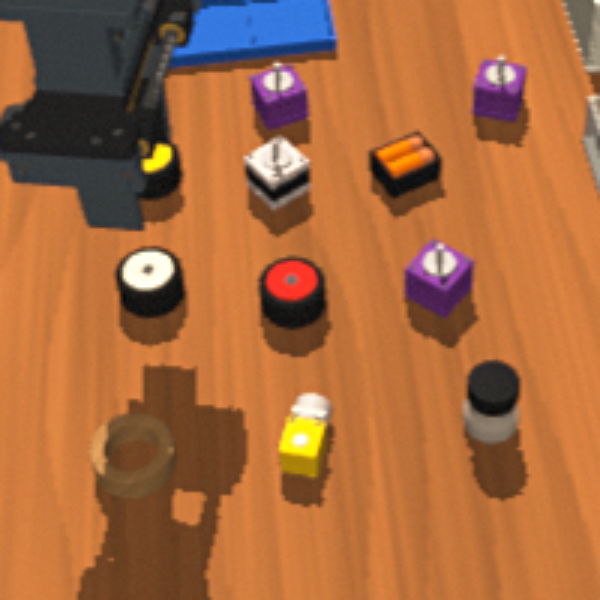

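The crop confirms the choices: white-hubbed wheel at crop (150,280) with the gripper above it, and the only aluminium-and-black stepper at (278,172). I'll go down and grip.

>>> apply_moves([
  [[0.02, 0, -0.43, 0, 0, 0], [0, 0, -0.43, 0, 0, 0], [0, 0, -0.43, 0, 0, 0], [0, 0, -0.43, 0, 0, 0], [0, 0, -0.43, 0, 0, 0], [0, 0, -0.43, 0, 0, 0], [0, 0, 0, 0, 0, 0]],
])

```text
clock: 1.78
tool_pos: [459.3, 13.0, 7.6]
tool_rot: [-0.371, -3.116, 0.001]
force: [-1.2, -0.0, -0.2]
grip_width: 68.3
finger_force: 0.0
```

>>> apply_moves([
  [[0, 0, 0, 0, 0, 0], [0, 0, 0, 0, 0, 0], [0, 0, 0, 0, 0, 0], [0, 0, 0, 0, 0, 0], [0, 0, 0, 0, 0, 0], [0, 0, 0, 0, 0, 0], [0, 0, 0, 0, 0, 0]],
], fingers=1)

```text
clock: 2.37
tool_pos: [461.5, 12.9, 10.8]
tool_rot: [0.37, 3.118, 0.0]
force: [-2.2, -0.6, 9.9]
grip_width: 43.4
finger_force: 30.0
```

>>> apply_moves([
  [[0, 0, 0.25, 0, 0, 0], [0, 0, 0.5, 0, 0, 0], [0, 0, 0.5, 0, 0, 0], [0, 0, 0.5, 0, 0, 0], [0, 0, 0.5, 0, 0, 0], [0, 0, 0, 0, 0, 0]],
])

```text
clock: 2.87
tool_pos: [462.8, 12.9, 103.9]
tool_rot: [0.37, 3.114, 0.001]
force: [0.2, -0.2, 0.3]
grip_width: 43.2
finger_force: 30.0
```

>>> apply_moves([
  [[0.24, -0.65, 0, 0, 0, 0], [0.24, -0.65, 0, 0, 0, 0], [0.24, -0.65, 0, 0, 0, 0], [0.24, -0.65, 0, 0, 0, 0], [0.24, -0.65, 0, 0, 0, 0], [0.24, -0.65, 0, 0, 0, 0], [0.24, -0.65, 0, 0, 0, 0], [0.24, -0.65, 0, 0, 0, 0], [0.24, -0.65, 0, 0, 0, 0], [0.24, -0.65, 0, 0, 0, 0], [0.24, -0.65, 0, 0, 0, 0], [0.24, -0.65, 0, 0, 0, 0]],
])

```text
clock: 3.87
tool_pos: [576.0, -300.3, 99.9]
tool_rot: [-0.371, -3.119, -0.0]
force: [-0.3, -0.4, -0.5]
grip_width: 43.3
finger_force: 30.0
```

```bash
python3 - <<'E'
from h import *
st(); c=manip.camera("side"); cv2.imwrite("pics/s2.png",c["pixels"])
E
```

```text
t 3.87 pos [ 576.  -300.3   99.9] phi 76.5 w 43.3 F [-0.3 -0.4 -0.5] ff 30.000248551368713 tilt [-0.  0. -1.] q [-0.52  0.45  1.88  0.    0.81 -1.85]
```

View pics/s2.png

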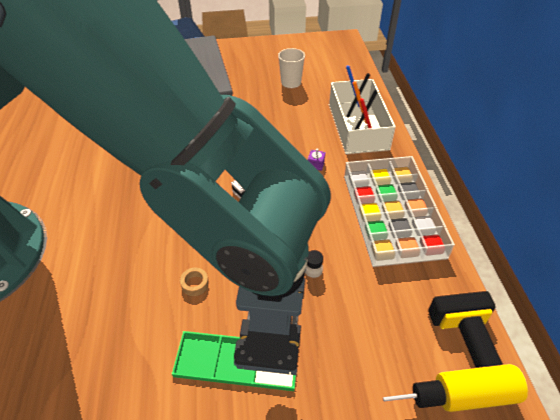

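The wheel is held, with the gripper over the white bay at (275,380). I'll lower it and release.

>>> apply_moves([
  [[0.03, 0.04, -0.38, 0, 0, 0], [0, 0, -0.38, 0, 0, 0], [0, 0, -0.38, 0, 0, 0], [0, 0, -0.38, 0, 0, 0], [0, 0, -0.38, 0, 0, 0], [0, 0, -0.15, 0, 0, 0], [0, 0, -0.08, 0, 0, 0], [0, 0, 0, 0, 0, 0], [0, 0, 0, 0, 0, 0], [0, 0, 0, 0, 0, 0]],
])

```text
clock: 4.75
tool_pos: [577.3, -297.3, 14.6]
tool_rot: [0.37, 3.12, -0.0]
force: [0.2, 0.1, -0.9]
grip_width: 43.0
finger_force: 30.0
```

>>> apply_moves([
  [[0, 0, 0, 0, 0, 0], [0, 0, 0, 0, 0, 0], [0, 0, 0, 0, 0, 0], [0, 0, 0, 0, 0, 0], [0, 0, 0, 0, 0, 0], [0, 0, 0, 0, 0, 0]],
], fingers=-0.35)

```text
clock: 5.25
tool_pos: [577.2, -297.5, 14.8]
tool_rot: [0.37, 3.12, -0.0]
force: [0.0, -0.7, -0.7]
grip_width: 61.6
finger_force: 0.0
```

>>> apply_moves([
  [[0, 0, 0.2, 0, 0, 0], [0, 0, 0.48, 0, 0, 0], [0, 0, 0.48, 0, 0, 0], [0, 0, 0.48, 0, 0, 0], [0, 0, 0.49, 0, 0, 0]],
])

```text
clock: 5.67
tool_pos: [577.2, -297.4, 101.4]
tool_rot: [0.37, 3.12, -0.0]
force: [0.5, 0.4, 0.5]
grip_width: 61.3
finger_force: 0.0
```

>>> apply_moves([
  [[-0.048, 0.836, 0, 0, 0, -0.02], [-0.048, 0.836, 0, 0, 0, -0.02], [-0.048, 0.836, 0, 0, 0, -0.02], [-0.048, 0.836, 0, 0, 0, -0.02], [-0.048, 0.836, 0, 0, 0, -0.02], [-0.048, 0.836, 0, 0, 0, -0.02], [-0.048, 0.836, 0, 0, 0, -0.02], [-0.048, 0.836, 0, 0, 0, -0.02], [-0.048, 0.836, 0, 0, 0, -0.02], [-0.048, 0.836, 0, 0, 0, -0.02], [-0.048, 0.836, 0, 0, 0, -0.02], [-0.048, 0.836, 0, 0, 0, -0.02]],
])

```text
clock: 6.67
tool_pos: [553.9, 105.5, 100.6]
tool_rot: [1.497, 2.762, 0.001]
force: [0.2, -0.1, 0.0]
grip_width: 61.9
finger_force: 0.0
```

```bash
python3 - <<'E'
from h import *
from scipy import ndimage
st(); c=manip.camera("side"); W=world(c); cv2.imwrite("pics/s3.png",c["pixels"])
lab,_=ndimage.label((W[...,2]>15)&(W[...,2]<60)&(c["depth"]>0))
for i in range(1,lab.max()+1):
    P=W[lab==i]
    if len(P)>80 and P[:,0].max()<720 and P[:,0].min()>400: print(np.round(cv2.minAreaRect(P[:,:2].astype(np.float32))[0]),round(P[:,2].max()),len(P))
E
```

```text
t 6.67 pos [553.9 105.5 100.6] phi 33.1 w 61.9 F [ 0.2 -0.1  0. ] ff 0.0 tilt [ 0.001  0.    -1.   ] q [ 0.15  0.33  2.05 -0.    0.75 -0.43]
[561. 185.] 50 238
[648. 105.] 27 259
[461. 122.] 32 300
[554. 104.] 50 273
[656. -10.] 51 319
[555. -10.] 31 364
[ 672. -121.] 49 375
[ 555. -123.] 28 293
[ 447. -124.] 24 352
[ 574. -297.] 35 686
```

View pics/s3.png

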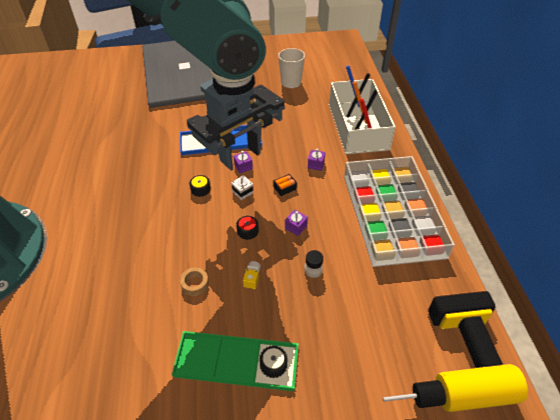

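The white wheel sits in the white bay at (273,361), and the gripper is over the stepper. Picking it up.

>>> apply_moves([
  [[0, 0, -0.4, 0, 0, 0], [0, 0, -0.5, 0, 0, 0], [0, 0, -0.5, 0, 0, 0], [0, 0, -0.5, 0, 0, 0], [0, 0, -0.25, 0, 0, 0], [0, 0, -0.1, 0, 0, 0], [0, 0, 0, 0, 0, 0], [0, 0, 0, 0, 0, 0]],
])

```text
clock: 7.38
tool_pos: [554.7, 103.9, 10.7]
tool_rot: [1.492, 2.764, 0.001]
force: [-0.4, 0.6, -0.1]
grip_width: 61.7
finger_force: 0.0
```

>>> apply_moves([
  [[0, 0, 0, 0, 0, 0], [0, 0, 0, 0, 0, 0], [0, 0, 0, 0, 0, 0], [0, 0, 0, 0, 0, 0], [0, 0, 0, 0, 0, 0], [0, 0, 0, 0, 0, 0], [0, 0, 0, 0, 0, 0]],
], fingers=1)

```text
clock: 7.97
tool_pos: [554.4, 103.9, 10.3]
tool_rot: [1.493, 2.764, 0.0]
force: [-1.3, -0.9, 6.2]
grip_width: 35.0
finger_force: 30.0
```

>>> apply_moves([
  [[0, 0, 0.25, 0, 0, 0], [0, 0, 0.5, 0, 0, 0], [0, 0, 0.5, 0, 0, 0], [0, 0, 0.5, 0, 0, 0], [0, 0, 0.5, 0, 0, 0], [0, 0, 0, 0, 0, 0]],
])

```text
clock: 8.47
tool_pos: [556.1, 104.1, 103.9]
tool_rot: [1.491, 2.761, 0.005]
force: [1.1, 1.1, -0.4]
grip_width: 34.5
finger_force: 30.0
```

>>> apply_moves([
  [[-0.084, -0.804, 0, 0, 0, 0.02], [-0.084, -0.804, 0, 0, 0, 0.02], [-0.084, -0.804, 0, 0, 0, 0.02], [-0.084, -0.804, 0, 0, 0, 0.02], [-0.084, -0.804, 0, 0, 0, 0.02], [-0.084, -0.804, 0, 0, 0, 0.02], [-0.084, -0.804, 0, 0, 0, 0.02], [-0.084, -0.804, 0, 0, 0, 0.02], [-0.084, -0.804, 0, 0, 0, 0.02], [-0.084, -0.804, 0, 0, 0, 0.02], [-0.084, -0.804, 0, 0, 0, 0.02], [-0.084, -0.804, 0, 0, 0, 0.02]],
])

```text
clock: 9.47
tool_pos: [513.1, -283.5, 99.6]
tool_rot: [-0.365, -3.12, -0.0]
force: [1.1, -0.4, -1.3]
grip_width: 35.2
finger_force: 30.0
```

>>> apply_moves([
  [[0, 0, 0, 0, 0, 0], [0, 0, 0, 0, 0, 0], [0, 0, -0.38, 0, 0, 0], [0, 0, -0.38, 0, 0, 0], [0, 0, -0.38, 0, 0, 0], [0, 0, -0.38, 0, 0, 0], [0, 0, -0.38, 0, 0, 0], [0, 0, -0.15, 0, 0, 0], [0, 0, -0.06, 0, 0, 0], [0, 0, 0, 0, 0, 0], [0, 0, 0, 0, 0, 0], [0, 0, 0, 0, 0, 0]],
])

```text
clock: 10.47
tool_pos: [514.3, -282.2, 16.4]
tool_rot: [0.37, 3.119, -0.001]
force: [0.6, 0.2, -2.2]
grip_width: 35.1
finger_force: 30.0
```

>>> apply_moves([
  [[0, 0, -0.03, 0, 0, 0], [0, 0, 0, 0, 0, 0], [0, 0, 0, 0, 0, 0]],
])

```text
clock: 10.72
tool_pos: [513.9, -282.2, 14.6]
tool_rot: [0.37, 3.119, -0.0]
force: [-0.0, -0.4, -1.8]
grip_width: 34.8
finger_force: 30.0
```

>>> apply_moves([
  [[0, 0, 0, 0, 0, 0], [0, 0, 0, 0, 0, 0], [0, 0, 0, 0, 0, 0], [0, 0, 0, 0, 0, 0], [0, 0, 0, 0, 0, 0], [0, 0, 0, 0, 0, 0]],
], fingers=-0.3)

```text
clock: 11.22
tool_pos: [513.9, -282.1, 14.3]
tool_rot: [0.37, 3.12, -0.0]
force: [-0.0, -0.6, 0.1]
grip_width: 59.0
finger_force: 0.0
```

>>> apply_moves([
  [[0, 0, 0.2, 0, 0, 0], [0, 0, 0.48, 0, 0, 0], [0, 0, 0.48, 0, 0, 0], [0, 0, 0.48, 0, 0, 0], [0, 0, 0.5, 0, 0, 0], [0, 0, 0, 0, 0, 0]],
])

```text
clock: 11.72
tool_pos: [515.7, -283.1, 104.1]
tool_rot: [0.37, 3.115, -0.003]
force: [1.0, -0.3, 1.1]
grip_width: 58.9
finger_force: 0.0
```

>>> apply_moves([
  [[0.086, 0.331, 0, 0, 0, -0.0371], [0.086, 0.331, 0, 0, 0, -0.0371], [0.086, 0.331, 0, 0, 0, -0.0371], [0.086, 0.331, 0, 0, 0, -0.0371], [0.086, 0.331, 0, 0, 0, -0.0371], [0.086, 0.331, 0, 0, 0, -0.0371], [0.086, 0.331, 0, 0, 0, -0.0371], [0.086, 0.331, 0, 0, 0, -0.0371], [0.086, 0.331, 0, 0, 0, -0.0371], [0.086, 0.331, 0, 0, 0, -0.0371], [0.086, 0.331, 0, 0, 0, -0.0371], [0.086, 0.331, 0, 0, 0, -0.0371]],
])

```text
clock: 12.72
tool_pos: [555.1, -122.5, 100.0]
tool_rot: [-2.297, -2.143, 0.0]
force: [0.4, -0.2, -0.3]
grip_width: 59.1
finger_force: 0.0
```

>>> apply_moves([
  [[0, 0, 0, 0, 0, -0.0371], [0, 0, 0, 0, 0, -0.0371], [0, 0, 0, 0, 0, 0], [0, 0, 0, 0, 0, 0], [0, 0, 0, 0, 0, 0]],
])

```text
clock: 13.13
tool_pos: [555.0, -123.3, 99.9]
tool_rot: [-2.522, -1.873, 0.0]
force: [-0.2, 0.0, -0.4]
grip_width: 59.5
finger_force: 0.0
```

```bash
python3 - <<'E'
from h import *
st()
E
```

```text
t 13.13 pos [ 555.  -123.3   99.9] phi -16.8 w 59.5 F [-0.2  0.  -0.4] ff 0.0 tilt [-0.  0. -1.] q [-0.26  0.34  2.05 -0.    0.75  0.03]
```

>>> apply_moves([
  [[0, 0, -0.4, 0, 0, 0], [0, 0, -0.5, 0, 0, 0], [0, 0, -0.5, 0, 0, 0], [0, 0, -0.5, 0, 0, 0], [0, 0, -0.25, 0, 0, 0], [0, 0, -0.135, 0, 0, 0], [0, 0, 0, 0, 0, 0], [0, 0, 0, 0, 0, 0]],
])

```text
clock: 13.8
tool_pos: [555.5, -123.3, 9.1]
tool_rot: [2.525, 1.869, 0.0]
force: [0.5, 0.3, 0.1]
grip_width: 59.4
finger_force: 0.0
```

>>> apply_moves([
  [[0, 0, 0, 0, 0, 0], [0, 0, 0, 0, 0, 0], [0, 0, 0, 0, 0, 0], [0, 0, 0, 0, 0, 0], [0, 0, 0, 0, 0, 0], [0, 0, 0, 0, 0, 0], [0, 0, 0, 0, 0, 0], [0, 0, 0, 0, 0, 0], [0, 0, 0, 0, 0, 0]],
], fingers=1)

```text
clock: 14.55
tool_pos: [555.2, -123.2, 8.7]
tool_rot: [2.526, 1.868, 0.0]
force: [-1.3, 0.6, 6.2]
grip_width: 23.5
finger_force: 30.0
```

>>> apply_moves([
  [[0, 0, 0.285, 0, 0, 0], [0, 0, 0.5, 0, 0, 0], [0, 0, 0.5, 0, 0, 0], [0, 0, 0.5, 0, 0, 0], [0, 0, 0.5, 0, 0, 0], [0, 0, 0, 0, 0, 0]],
])

```text
clock: 15.05
tool_pos: [557.1, -123.7, 104.0]
tool_rot: [2.523, 1.866, 0.005]
force: [0.6, -0.8, -0.8]
grip_width: 24.0
finger_force: 30.0
```

>>> apply_moves([
  [[0.045, 0.86, 0, 0, 0, 0.0088], [0.045, 0.86, 0, 0, 0, 0.0088], [0.045, 0.86, 0, 0, 0, 0.0088], [0.045, 0.86, 0, 0, 0, 0.0088], [0.045, 0.86, 0, 0, 0, 0.0088], [0.045, 0.86, 0, 0, 0, 0.0088], [0.045, 0.86, 0, 0, 0, 0.0088], [0.045, 0.86, 0, 0, 0, 0.0088], [0.045, 0.86, 0, 0, 0, 0.0088], [0.045, 0.86, 0, 0, 0, 0.0088], [0.045, 0.86, 0, 0, 0, 0.0088], [0.045, 0.86, 0, 0, 0, 0.0088]],
])

```text
clock: 16.05
tool_pos: [576.3, 291.3, 99.8]
tool_rot: [-2.181, -2.261, 0.001]
force: [0.2, -0.3, -0.5]
grip_width: 23.3
finger_force: 30.0
```

>>> apply_moves([
  [[0, 0, 0, 0, 0, 0], [0, 0, 0, 0, 0, 0], [0, 0, -0.38, 0, 0, 0], [0, 0, -0.38, 0, 0, 0], [0, 0, -0.38, 0, 0, 0], [0, 0, -0.38, 0, 0, 0], [0, 0, -0.38, 0, 0, 0], [0, 0, -0.2, 0, 0, 0], [0, 0, -0.07, 0, 0, 0], [0, 0, 0, 0, 0, 0], [0, 0, 0, 0, 0, 0], [0, 0, 0, 0, 0, 0]],
])

```text
clock: 17.05
tool_pos: [576.8, 289.5, 12.8]
tool_rot: [-2.183, -2.259, 0.0]
force: [-0.5, -0.1, -1.7]
grip_width: 24.2
finger_force: 30.0
```

>>> apply_moves([
  [[0, 0, 0, 0, 0, 0], [0, 0, 0, 0, 0, 0]],
])

```text
clock: 17.22
tool_pos: [576.8, 289.6, 13.0]
tool_rot: [2.183, 2.259, 0.0]
force: [-0.8, -0.5, -0.7]
grip_width: 23.4
finger_force: 30.0
```

>>> apply_moves([
  [[0, 0, 0, 0, 0, 0], [0, 0, 0, 0, 0, 0], [0, 0, 0, 0, 0, 0], [0, 0, 0, 0, 0, 0], [0, 0, 0, 0, 0, 0], [0, 0, 0, 0, 0, 0]],
], fingers=0.1)

```text
clock: 17.72
tool_pos: [576.7, 289.6, 13.1]
tool_rot: [2.183, 2.259, 0.0]
force: [-0.1, -0.6, -0.1]
grip_width: 41.3
finger_force: 0.0
```

>>> apply_moves([
  [[0, 0, 0.21, 0, 0, 0], [0, 0, 0.48, 0, 0, 0], [0, 0, 0.48, 0, 0, 0], [0, 0, 0.48, 0, 0, 0], [0, 0, 0.52, 0, 0, 0], [0, 0, 0, 0, 0, 0]],
])

```text
clock: 18.22
tool_pos: [578.7, 290.6, 104.5]
tool_rot: [2.181, 2.258, 0.008]
force: [1.3, -0.1, 1.3]
grip_width: 41.0
finger_force: 0.0
```

>>> apply_moves([
  [[0.148, -0.385, 0, 0, 0, -0.0315], [0.148, -0.385, 0, 0, 0, -0.0315], [0.148, -0.385, 0, 0, 0, -0.0315], [0.148, -0.385, 0, 0, 0, -0.0315], [0.148, -0.385, 0, 0, 0, -0.0315], [0.148, -0.385, 0, 0, 0, -0.0315], [0.148, -0.385, 0, 0, 0, -0.0315], [0.148, -0.385, 0, 0, 0, -0.0315], [0.148, -0.385, 0, 0, 0, -0.0315], [0.148, -0.385, 0, 0, 0, -0.0315], [0.148, -0.385, 0, 0, 0, -0.0315], [0.148, -0.385, 0, 0, 0, -0.0315]],
], fingers=-0.3)

```text
clock: 19.22
tool_pos: [647.9, 104.0, 99.9]
tool_rot: [-3.075, -0.644, 0.0]
force: [0.0, 0.6, 0.6]
grip_width: 59.2
finger_force: 0.0
```

```bash
python3 - <<'E'
from h import *
st(); c=manip.camera("side"); cv2.imwrite("pics/s4.png",c["pixels"])
E
```

```text
t 19.22 pos [647.9 104.   99.9] phi -66.3 w 59.2 F [0.  0.6 0.6] ff 0.0 tilt [-0.  0. -1.] q [0.12 0.46 1.87 0.   0.82 1.28]
```

View pics/s4.png

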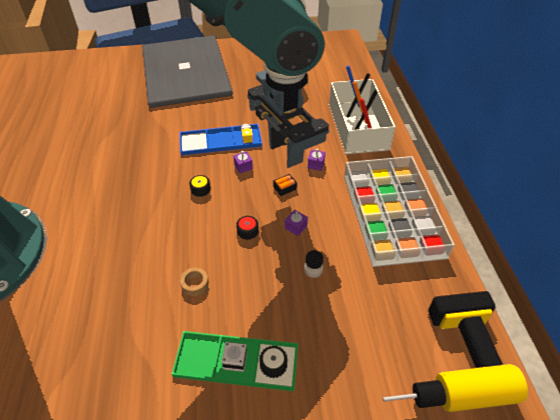

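The stepper is in the green middle bay (234,355), the gear motor is in the blue end bay (247,133), and nothing else has moved. Next is the battery.

>>> apply_moves([
  [[0, 0, -0.4, 0, 0, 0], [0, 0, -0.5, 0, 0, 0], [0, 0, -0.5, 0, 0, 0], [0, 0, -0.5, 0, 0, 0], [0, 0, -0.25, 0, 0, 0], [0, 0, -0.13, 0, 0, 0], [0, 0, 0, 0, 0, 0], [0, 0, 0, 0, 0, 0]],
])

```text
clock: 19.93
tool_pos: [648.1, 104.9, 9.4]
tool_rot: [3.073, 0.652, 0.001]
force: [1.8, -0.0, 0.2]
grip_width: 59.0
finger_force: 0.0
```

>>> apply_moves([
  [[0, 0, 0, 0, 0, 0], [0, 0, 0, 0, 0, 0], [0, 0, 0, 0, 0, 0], [0, 0, 0, 0, 0, 0], [0, 0, 0, 0, 0, 0], [0, 0, 0, 0, 0, 0], [0, 0, 0, 0, 0, 0], [0, 0, 0, 0, 0, 0]],
], fingers=1)

```text
clock: 20.6
tool_pos: [648.0, 104.9, 9.2]
tool_rot: [-3.073, -0.652, -0.001]
force: [-1.3, -0.2, 6.3]
grip_width: 33.4
finger_force: 30.0
```

>>> apply_moves([
  [[0, 0, 0.28, 0, 0, 0], [0, 0, 0.5, 0, 0, 0], [0, 0, 0.5, 0, 0, 0], [0, 0, 0.5, 0, 0, 0], [0, 0, 0.5, 0, 0, 0], [0, 0, 0, 0, 0, 0]],
])

```text
clock: 21.1
tool_pos: [649.9, 105.1, 104.4]
tool_rot: [3.073, 0.651, 0.008]
force: [-0.7, -0.3, 0.7]
grip_width: 33.9
finger_force: 30.0
```

>>> apply_moves([
  [[-0.284, 0.381, 0, 0, 0, -0.0102], [-0.284, 0.381, 0, 0, 0, -0.0102], [-0.284, 0.381, 0, 0, 0, -0.0102], [-0.284, 0.381, 0, 0, 0, -0.0102], [-0.284, 0.381, 0, 0, 0, -0.0102], [-0.284, 0.381, 0, 0, 0, -0.0102], [-0.284, 0.381, 0, 0, 0, -0.0102], [-0.284, 0.381, 0, 0, 0, -0.0102], [-0.284, 0.381, 0, 0, 0, -0.0102], [-0.284, 0.381, 0, 0, 0, -0.0102], [-0.284, 0.381, 0, 0, 0, -0.0102], [-0.284, 0.381, 0, 0, 0, -0.0102]],
])

```text
clock: 22.1
tool_pos: [510.5, 288.2, 99.7]
tool_rot: [3.141, 0.05, -0.001]
force: [0.6, -0.7, -0.8]
grip_width: 34.1
finger_force: 30.0
```

>>> apply_moves([
  [[0, 0, 0, 0, 0, 0], [0, 0, 0, 0, 0, 0], [0, 0, -0.38, 0, 0, 0], [0, 0, -0.38, 0, 0, 0], [0, 0, -0.38, 0, 0, 0], [0, 0, -0.38, 0, 0, 0], [0, 0, -0.38, 0, 0, 0], [0, 0, -0.2, 0, 0, 0], [0, 0, -0.067, 0, 0, 0], [0, 0, 0, 0, 0, 0], [0, 0, 0, 0, 0, 0], [0, 0, 0, 0, 0, 0]],
])

```text
clock: 23.1
tool_pos: [511.9, 287.4, 13.5]
tool_rot: [-3.141, -0.052, -0.001]
force: [-0.1, -0.3, -0.7]
grip_width: 33.9
finger_force: 30.0
```

>>> apply_moves([
  [[0, 0, 0, 0, 0, 0], [0, 0, 0, 0, 0, 0]],
])

```text
clock: 23.27
tool_pos: [511.6, 287.6, 13.4]
tool_rot: [-3.141, -0.052, -0.0]
force: [0.2, 0.0, -0.8]
grip_width: 34.0
finger_force: 30.0
```

>>> apply_moves([
  [[0, 0, 0, 0, 0, 0], [0, 0, 0, 0, 0, 0], [0, 0, 0, 0, 0, 0], [0, 0, 0, 0, 0, 0], [0, 0, 0, 0, 0, 0], [0, 0, 0, 0, 0, 0]],
], fingers=-0.2)

```text
clock: 23.77
tool_pos: [511.4, 287.7, 13.3]
tool_rot: [-3.141, -0.052, 0.0]
force: [-0.3, -0.0, -1.3]
grip_width: 54.5
finger_force: 0.0
```

>>> apply_moves([
  [[0, 0, 0.21, 0, 0, 0], [0, 0, 0.48, 0, 0, 0], [0, 0, 0.48, 0, 0, 0], [0, 0, 0.48, 0, 0, 0], [0, 0, 0.517, 0, 0, 0], [0, 0, 0, 0, 0, 0]],
])

```text
clock: 24.27
tool_pos: [513.3, 288.7, 104.1]
tool_rot: [-3.139, -0.052, -0.007]
force: [0.6, -0.1, 0.7]
grip_width: 54.6
finger_force: 0.0
```

>>> apply_moves([
  [[-0.105, -0.342, 0, 0, 0, 0], [-0.105, -0.342, 0, 0, 0, 0], [-0.105, -0.342, 0, 0, 0, 0], [-0.105, -0.342, 0, 0, 0, 0], [-0.105, -0.342, 0, 0, 0, 0], [-0.105, -0.342, 0, 0, 0, 0], [-0.105, -0.342, 0, 0, 0, 0], [-0.105, -0.342, 0, 0, 0, 0], [-0.105, -0.342, 0, 0, 0, 0], [-0.105, -0.342, 0, 0, 0, 0], [-0.105, -0.342, 0, 0, 0, 0], [-0.105, -0.342, 0, 0, 0, 0]],
], fingers=-0.45)

```text
clock: 25.27
tool_pos: [460.6, 122.2, 99.9]
tool_rot: [-3.141, -0.052, -0.0]
force: [0.4, 0.0, 0.2]
grip_width: 66.0
finger_force: 0.0
```

>>> apply_moves([
  [[0, 0, -0.4, 0, 0, 0], [0, 0, -0.5, 0, 0, 0], [0, 0, -0.5, 0, 0, 0], [0, 0, -0.5, 0, 0, 0], [0, 0, -0.25, 0, 0, 0], [0, 0, -0.1, 0, 0, 0], [0, 0, 0, 0, 0, 0], [0, 0, 0, 0, 0, 0]],
])

```text
clock: 25.93
tool_pos: [461.4, 123.4, 10.5]
tool_rot: [-3.141, -0.052, -0.001]
force: [0.1, 0.2, 0.3]
grip_width: 66.4
finger_force: 0.0
```

>>> apply_moves([
  [[0, 0, 0, 0, 0, 0], [0, 0, 0, 0, 0, 0], [0, 0, 0, 0, 0, 0], [0, 0, 0, 0, 0, 0], [0, 0, 0, 0, 0, 0], [0, 0, 0, 0, 0, 0], [0, 0, 0, 0, 0, 0]],
], fingers=1)

```text
clock: 26.52
tool_pos: [461.4, 123.6, 10.4]
tool_rot: [-3.141, -0.052, -0.001]
force: [-1.2, -1.3, 9.3]
grip_width: 42.8
finger_force: 30.0
```

>>> apply_moves([
  [[0, 0, 0.25, 0, 0, 0], [0, 0, 0.5, 0, 0, 0], [0, 0, 0.5, 0, 0, 0], [0, 0, 0.5, 0, 0, 0], [0, 0, 0.5, 0, 0, 0], [0, 0, 0, 0, 0, 0]],
])

```text
clock: 27.02
tool_pos: [462.9, 124.0, 103.7]
tool_rot: [-3.14, -0.052, -0.008]
force: [1.0, -0.2, -0.1]
grip_width: 43.1
finger_force: 30.0
```

>>> apply_moves([
  [[-0.03, 0.337, 0, 0, 0, 0], [-0.03, 0.337, 0, 0, 0, 0], [-0.03, 0.337, 0, 0, 0, 0], [-0.03, 0.337, 0, 0, 0, 0], [-0.03, 0.337, 0, 0, 0, 0], [-0.03, 0.337, 0, 0, 0, 0], [-0.03, 0.337, 0, 0, 0, 0], [-0.03, 0.337, 0, 0, 0, 0], [-0.03, 0.337, 0, 0, 0, 0], [-0.03, 0.337, 0, 0, 0, 0], [-0.03, 0.337, 0, 0, 0, 0], [-0.03, 0.337, 0, 0, 0, 0]],
])

```text
clock: 28.02
tool_pos: [446.5, 286.4, 99.9]
tool_rot: [3.141, 0.052, -0.0]
force: [0.8, 0.6, -0.9]
grip_width: 43.2
finger_force: 30.0
```

>>> apply_moves([
  [[0, 0, 0, 0, 0, 0], [0, 0, 0, 0, 0, 0], [0, 0, -0.38, 0, 0, 0], [0, 0, -0.38, 0, 0, 0], [0, 0, -0.38, 0, 0, 0], [0, 0, -0.38, 0, 0, 0], [0, 0, -0.38, 0, 0, 0], [0, 0, -0.17, 0, 0, 0], [0, 0, -0.06, 0, 0, 0], [0, 0, 0, 0, 0, 0], [0, 0, 0, 0, 0, 0], [0, 0, 0, 0, 0, 0]],
])

```text
clock: 29.02
tool_pos: [447.0, 285.2, 15.2]
tool_rot: [-3.141, -0.052, -0.001]
force: [-1.4, -1.0, -0.1]
grip_width: 43.1
finger_force: 30.0
```

>>> apply_moves([
  [[0, 0, 0, 0, 0, 0], [0, 0, 0, 0, 0, 0]],
])

```text
clock: 29.18
tool_pos: [446.8, 285.3, 15.0]
tool_rot: [-3.141, -0.052, -0.001]
force: [-1.5, -0.7, -0.7]
grip_width: 43.7
finger_force: 30.0
```

>>> apply_moves([
  [[0, 0, 0, 0, 0, 0], [0, 0, 0, 0, 0, 0], [0, 0, 0, 0, 0, 0], [0, 0, 0, 0, 0, 0], [0, 0, 0, 0, 0, 0], [0, 0, 0, 0, 0, 0]],
], fingers=-0.35)

```text
clock: 29.68
tool_pos: [446.6, 285.3, 14.7]
tool_rot: [3.141, 0.052, -0.0]
force: [0.4, 0.3, 0.9]
grip_width: 61.6
finger_force: 0.0
```

>>> apply_moves([
  [[0, 0, 0.21, 0, 0, 0], [0, 0, 0.5, 0, 0, 0], [0, 0, 0.5, 0, 0, 0], [0, 0, 0.5, 0, 0, 0], [0, 0, 0.5, 0, 0, 0], [0.4, -0.5, 0.5, 0, 0, 0], [0.4, -0.7, 0.5, 0, 0, 0], [0.4, -0.7, 0.3, 0, 0, 0], [0.4, -0.7, 0, 0, 0, 0], [0.4, -0.7, 0, 0, 0, 0], [0.4, -0.7, 0, 0, 0, 0], [0, 0, 0, 0, 0, 0]],
])

```text
clock: 30.68
tool_pos: [544.9, 121.8, 156.2]
tool_rot: [3.141, 0.048, 0.003]
force: [-0.0, 0.5, -0.3]
grip_width: 61.6
finger_force: 0.0
```

>>> apply_moves([
  [[0.4, -0.7, 0, 0, 0, 0], [0.4, -0.7, 0, 0, 0, 0], [0, 0, 0, 0, 0, 0], [0, 0, 0, 0, 0, 0], [0, 0, 0, 0, 0, 0], [0, 0, 0, 0, 0, 0]],
])

```text
clock: 31.18
tool_pos: [574.0, 70.1, 155.2]
tool_rot: [-3.141, -0.053, 0.0]
force: [-1.1, 0.1, 1.0]
grip_width: 61.8
finger_force: 0.0
```

```bash
python3 - <<'E'
from h import *
st(); c=manip.camera("side"); cv2.imwrite("pics/s5.png",c["pixels"]); W=world(c)
from scipy import ndimage
lab,_=ndimage.label((W[...,2]>18)&(W[...,2]<60)&(c["depth"]>0))
for i in range(1,lab.max()+1):
    P=W[lab==i]
    if len(P)>60 and P[:,0].max()<720 and P[:,0].min()>400:
        r=cv2.minAreaRect(P[:,:2].astype(np.float32)); print(np.round(r[0]),np.round(r[1]),"z90",round(np.percentile(P[:,2],90)),len(P))
E
```

```text
t 31.18 pos [574.   70.1 155.2] phi -88.1 w 61.8 F [-1.1  0.1  1. ] ff 0.0 tilt [-0.  0. -1.] q [0.08 0.27 2.01 0.   0.86 1.62]
[476. 694.] [ 53. 170.] z90 20 161
[509. 575.] [30. 71.] z90 20 65
[471. 558.] [82. 27.] z90 20 68
[505. 509.] [73. 35.] z90 20 73
[463. 486.] [39. 51.] z90 20 85
[512. 287.] [42. 41.] z90 29 186
[447. 283.] [47. 43.] z90 32 240
[560. 185.] [33. 37.] z90 33 146
[655. -10.] [38. 36.] z90 33 303
[555.  -9.] [44. 44.] z90 28 338
[ 672. -121.] [34. 32.] z90 47 345
[ 446. -124.] [50. 50.] z90 22 299
[ 512. -283.] [36. 35.] z90 38 540
[ 575. -297.] [47. 43.] z90 32 665
```

View pics/s5.png

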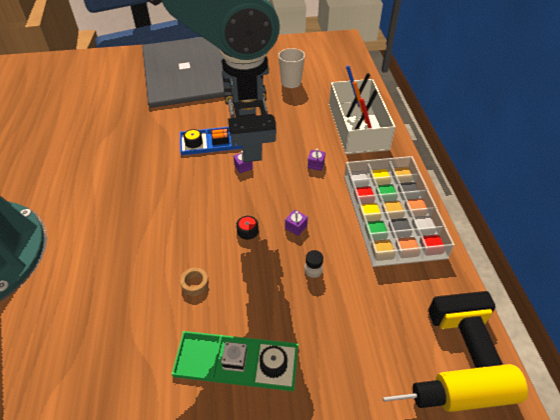

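All the visible parts are in their bays: yellow wheel (193,138), battery (220,137), stepper (234,355), white wheel (273,361). The red wheel, tape and jar haven't moved. The arm hides the gear motor here, so I'll measure it from the scene camera.

```bash
python3 - <<'E'
from h import *
c=manip.camera("scene"); W=world(c)
m=(abs(W[...,0]-577)<28)&(abs(W[...,1]-290)<32)&(W[...,2]>20)&(W[...,2]<60)
P=W[m]; r=cv2.minAreaRect(P[:,:2].astype(np.float32)); print(len(P),r,P[:,2].max())
if len(P)>80 and abs(r[0][0]-577)<8 and abs(r[0][1]-290)<8 and P[:,2].max()<36: print(manip.sign_off())
E
```

```text
263 ((577.8225708007812, 289.8388977050781), (26.404184341430664, 46.05976486206055), 3.842116117477417) 32.7643443940389
the job is handed in; nothing more can be done
None
```

Both kits are made up and the job was handed in at about 31 s. In the last camera checks all five parts sat flat in their assigned bays, and the red wheel, tape and jar were still in place. The hand-in returned no verdict.

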